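Clamp a rock core in the pulse tester and start the reading

TASK

Get the rock core ready in the pulse tester and start the reading. Push the blue sliding stop along its rail until the core is held snugly, but gently, between the two steel transducer faces, flip the red cam lever all the way down so that the stop is clamped there, and only then press the green start button on the console fully in and let it go. Do not disturb the loose things on the bench.

Things in the scene. Friction and masses are not known exactly. Their poses are not given: they have to be found in the camera images.
- rig: Core tester, fixed: aluminium base plate 100 x 340 x 15 mm. Origin on the bench on the line of rail and cradle; y runs along them from the fixed transducer to the sliding stop, z up, x away from the robot (yaw within 0.3 rad). Base at y -140 to 200 mm; blue end block y -138 to -108, 90 mm high; white V cradle y -90 to -2, 53 mm high. Axis of core and transducers 58 mm above the bench.
- fixed_face (a point): Centre of the fixed transducer's flat steel face (28 mm across), 58 mm above the bench, at y = -90 mm of the rig; it faces the rig's +y.
- stop_face (a point): Centre of the sliding stop's flat steel transducer face (28 mm across, on a nose 45 mm long), 58 mm above the bench; it faces the rig's -y. The core is to be held between this face and the fixed one.
- push_face (a point): Middle of the outer (rig +y) face of the stop's upright blue push plate, 80 mm above the bench, 123 mm behind stop_face. The plate is 50 mm wide, 8 thick, from 36 to 115 mm above the bench; push it in the rig's -y. Behind it lie only the base and the rail (30 mm wide, top 35 mm high).
- stop (a joint): Travel of the sliding stop towards the fixed transducer, in m: 0 = fully back, 0.09 = end of the rail. With the core snug it reads 0.075. It stays where it is left, with about 1.5 N of drag while unclamped. It starts between 0 and 0.028.
- lever (a joint): Angle of the red cam lever in rad: 0 = open, standing 75 degrees above level; it swings down towards the rig's +x, and at 1.3 (its end stop) it lies level and the stop is clamped. Stays where it is left. Grows stiff in the second half of the swing, up to about 12 N at lever_pad. Starts between 0 and 0.25.
- lever_pivot (a point): Hinge axis of the cam lever (parallel to the rig's y), 54.5 mm above the bench, on the stop, 70 mm behind stop_face. The lever is a bar 85 mm long from here, 16 wide (along y), 8 thick. Beside it stand a blue plate (50 mm wide, 82 high, 13 mm off towards the nose) and, 45 mm off on the other side, the push plate (115 high).
- lever_pad (a point): Point on the lever's centre line, 70 mm from the pivot; the face to push is 4 mm off it, on the robot's side and upper side. It moves with the lever.
- plug_center (a point): Centre of the tan rock core, a loose cylinder 38 mm across and 60 mm long, about 0.16 kg, lying along the rig's y in the V cradle, free to slide along it. To begin with it stands 3 to 17 mm away from the fixed face.
- console: White pulse console, fixed, 150 (x) x 110 x 60 mm high, with a flat display; origin under its middle, on the bench; yaw within 0.4 rad.
- start_top (a point): Centre of the top of the green start button (26 mm across, in a black collar), 82 mm above the bench when released. Press straight down, fully in, with about 4 N.
- start (a joint): Travel of the start button in m: 0 = released, 0.006 = fully in; it springs back.
- beaker: Glass beaker, 54 mm across, 65 mm high, loose; origin at the centre of its underside. Leave alone.
- dish: Small glass dish, 64 mm across, 18 mm high, loose; origin at the centre of its underside. Leave alone.
- pot: White plastic pot, 38 mm across, 50 mm high, loose; origin at the centre of its underside. Leave alone.
- spare_core: Pale spare rock core standing on end, 38 mm across, 60 mm high, loose; origin at the centre of its underside. Leave alone.
- ref_bar: Steel reference cylinder standing on end, 25 mm across, 80 mm high, loose; origin at the centre of its underside. Leave alone.
- tweezers: Dark steel tweezers lying on the bench, 130 mm long, 6 mm high; origin under the middle. Leave alone.

How it is judged:
By the outcome, as a careful person would: the job done as asked, in the order asked, and still so for the second after the job is handed in, with the robot touching nothing.
It also fails if it takes over 48 s, if anything falls off the work surface, if the arm or the gripper's body presses on something with over 40 N, if the wrist force passes 120 N, or if a joint passes its speed limit or range.

ROBOT

A 6-joint arm with a two-finger parallel gripper is mounted at the origin on the work surface. World frame = base frame: x ahead of the robot, y to its left, z up, the work surface at z = 0. Lengths are in m, angles in rad, forces in N, time in s.
With the tool pointing down it reaches from about 0.325 to 0.85 m from the base axis. Payload 15.5 kg.
Tool frame: the origin (TCP) lies between the finger pads; the fingertips stand 22 mm ahead of it and the grasp point (between the pads) lies 3 mm ahead of it; z points along the fingers, y is the direction in which the jaws open and shut (so a half turn about z gives the same grasp; the last joint's range is limited). The gripper opens to 91 mm and grips with 3 to 60 N. Pads are 32 mm wide; open, the fingers measure 118 mm over their backs; the gripper's body (76 mm by 178 mm) begins 60 mm behind the grasp point.
Start: joints at [-0.096, 0.494, 1.345, -0, 1.302, -0.096], TCP at [0.625, 0, 0.236] pointing down, gripper open.
Joint ranges: [-2.91, 2.91], [-0.82, 2.16], [0.22, 2.67], [-1.22, 4.37], [0.12, 2.79], [-3.08, 3.08]. Speed limits (rad/s): [1.89, 1.89, 2.57, 3.01, 3.01, 3.01].

INTERFACE

Orientations are given as a unit quaternion [w, x, y, z].
In Python, from bench import env gives the robot as it stands. The module is installed in compiled form; this text tells all that it offers.
- The arm moves only by the tool carry_out, never from a script. Its argument "motion" is a list of rows, each a list of 3 entries, a list of its own where there are three numbers: the finger opening in mm, from 0 to 91.2, then the shift along the tool's x, y, z in mm, then the turn, a rotation vector about the tool's x, y, z in degrees. A call has 1 to 20 rows; each row is the pose to reach, as a shift and turn from the pose commanded when the call began, along the tool's axes at that moment; what a row does not reach only later rows make up. A row lasts 1/10 s, in which the tool goes at most 50 mm and 8.59 degrees, less where a joint would pass 70% of its speed; a pose out of reach is approached as far as the arm can. A call with a gripper value outside its range is refused whole. The fingers move at their own pace and stop on an object; "grip_force" is the grip in N (left out, the last holds). Time passes only in rows, so rows that repeat a pose let the fingers close. It gives the time, the measured TCP pose, the force and the opening at its end, in the units of the state.
- env.get_state(): the state, without advancing time (a new reading comes with each control period).
- env.grab_frame(name): name is "scene" or "side" or "wrist"; returns the picture (400x640x3 uint8, red, green, blue); there is no depth.
- env.calibration(name): a dict with "fx", "fy", "cx", "cy" (pixels), "k1" (the pictures are not rectified: a ray, as slopes to the right and down, at radius r is drawn at 1 + k1 r^2 times it, then the intrinsics apply), "R" (3x3) and "t" (3): a world point X has camera coordinates R X + t; the wrist camera has in their place "hand_eye" (4x4, takes a point from camera to tool coordinates, whose origin is the TCP and whose axes are the flange's). Camera axes: x right, y down, z forward; pixel columns grow to the right and rows downward; lengths in m; the calibration is good to about 2 mm. A picture is of the moment at which its call begins: read the wrist's pose just before it. calibration takes no time and is no camera call.
- env.hand_in(): hands the job in, once; it reports no verdict.
The state is a dict: "time": time; "q": joint angles; "qd": joint speeds; "effort": joint torques, N m; "ee_pos": TCP position; "eef_rot": TCP orientation; "ft_force": force on the tool from outside, world axes, zero at the start; "torque": the same for the moment, N m; "gripper_width": opening from 0.0 (shut) to 1.0 (fully open).
Only numpy, scipy, OpenCV 4.12 (cv2) and the standard library are available. Lean on these libraries where they do the work, as an engineer would, in place of code of your own. Each camera call takes 0.05 s, during which the arm holds its last target.

## Working session

There is one attempt and no reset: what is moved stays moved. The work goes in short steps, Python scripts to look and compute and a tool call to move; the robot and the scene stay as the last step left them, time stands still between calls to the robot, and variables do not carry over. Pictures are saved under pics/ and viewed, and the job is handed in when it is done.

Besides the shell and the picture viewer there is one more tool, called after "Emit:" as name(argument=value, ...), one argument or row to a line, values as JSON. carry_out: Moves the arm, as the interface text tells. Its arguments: {"type":"object","properties":{"motion":{"type":"array","items":{"type":"array"}},"grip_force":{"type":"number"}},"required":["motion"]}

```bash
mkdir -p pics; python3 - <<'E'
from bench import env
import cv2
s=env.get_state();print(s)
for n in ["scene","side","wrist"]:
    im=env.grab_frame(n);cv2.imwrite(f"pics/{n}0.png",im[:,:,::-1]);print(n,env.calibration(n))
E
```

```text
{'time': 0.0, 'q': array([-9.55103104e-02,  4.94194561e-01,  1.34611513e+00, -3.38568480e-05,
        1.30250709e+00, -9.54864566e-02]), 'qd': array([ 0.00013212,  0.00020677,  0.00016479, -0.00025177, -0.00186118,
       -0.00048689]), 'effort': array([-1.07322368e-03, -8.78814626e+01, -3.81857479e+01,  7.05250050e-02,
        5.33505273e-02, -1.50444166e-04]), 'ee_pos': array([6.24650867e-01, 1.93601902e-05, 2.35336599e-01]), 'eef_rot': array([-4.61702869e-04,  7.07111902e-01,  7.07101395e-01, -4.02141171e-04]), 'ft_force': array([ 0.0224275 ,  0.46254497, -0.19284536]), 'torque': array([ 0.01402867, -0.00817126,  0.010486  ]), 'gripper_width': 1.000246644940536}
scene {'fx': 413.49416601546693, 'fy': 413.49416601546693, 'cx': 321.1344402048212, 'cy': 198.64876229037475, 'k1': -0.019296781328540145, 'R': array([[ 0.43777482,  0.89897592, -0.01398192],
       [ 0.59112383, -0.29950785, -0.74891098],
       [-0.67744064,  0.31958932, -0.66252309]]), 't': array([-0.27684302, -0.25275236,  1.4868412 ])}
side {'fx': 435.65129567448395, 'fy': 435.65129567448395, 'cx': 318.59594975165055, 'cy': 204.90025320837145, 'k1': -0.11220518906325208, 'R': array([[ 0.75737274, -0.65278397, -0.01611292],
       [-0.35583766, -0.39190837, -0.84840285],
       [ 0.54750899,  0.64829077, -0.52910583]]), 't': array([-0.43539801,  0.31566152,  1.13081973])}
wrist {'fx': 294.87163029095177, 'fy': 294.87163029095177, 'cx': 321.46003560011616, 'cy': 201.4260002504663, 'k1': -0.0427142126603598, 'hand_eye': array([[-2.08607839e-03, -9.58089822e-01, -2.86460366e-01,
         8.28566842e-02],
       [ 9.99997629e-01, -2.17773166e-03,  1.35831382e-06,
        -2.23802069e-04],
       [-6.25135196e-04, -2.86459684e-01,  9.58092093e-01,
        -1.49967247e-01],
       [ 0.00000000e+00,  0.00000000e+00,  0.00000000e+00,
         1.00000000e+00]])}
```

View pics/scene0.png

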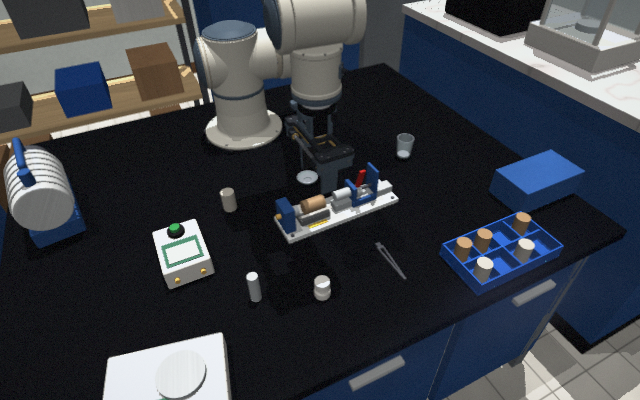

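View pics/side0.png

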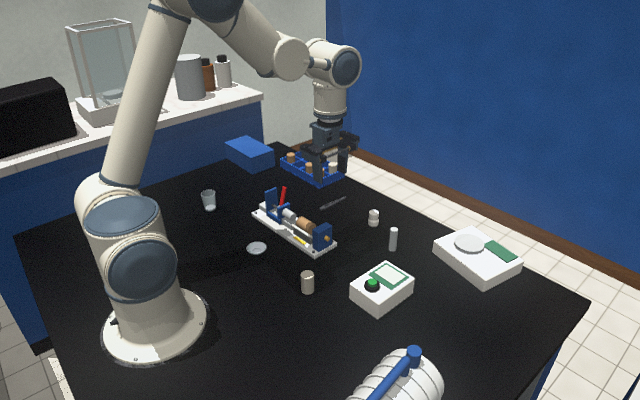

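View pics/wrist0.png

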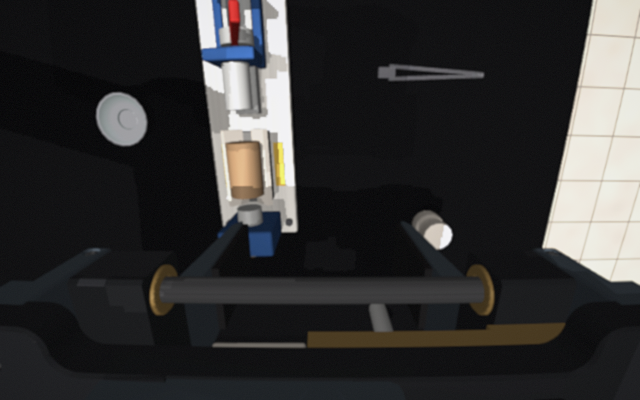

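The scene view shows the rig at about (335,210), with the blue end block at (286,215) and the red lever at (361,180). The console button is at (176,229). In the side view the rig is at (295,228) and the button at (372,285). I'll zoom in for accurate pixel positions.

```bash
cat > h.py <<'E'
import numpy as np,cv2
from scipy.spatial.transform import Rotation as Ro
from bench import env
def crop(src,u0,v0,w,h,k,out):
    im=cv2.imread(src)[v0:v0+h,u0:u0+w]
    im=cv2.resize(im,None,fx=k,fy=k,interpolation=cv2.INTER_CUBIC)
    for i in range(0,w,10):
        cv2.line(im,(i*k,0),(i*k,6 if (u0+i)%50 else 14),(0,255,255),1)
        if (u0+i)%20==0: cv2.putText(im,str(u0+i),(i*k,24),0,.4,(0,255,255),1)
    for i in range(0,h,10):
        cv2.line(im,(0,i*k),(6,i*k),(0,255,255),1)
        if (v0+i)%20==0: cv2.putText(im,str(v0+i),(8,i*k+4),0,.4,(0,255,255),1)
    cv2.imwrite(out,im)
def cam(n,pose=None):
    c=env.calibration(n)
    if 'hand_eye' in c:
        p,q=pose; T=np.eye(4);T[:3,:3]=Ro.from_quat(np.r_[q[1:],q[0]]).as_matrix();T[:3,3]=p
        M=np.linalg.inv(T@c['hand_eye']); R,t=M[:3,:3],M[:3,3]
    else: R,t=np.array(c['R']),np.array(c['t'])
    return c,R,t
def proj(C,X):
    c,R,t=C; Y=np.atleast_2d(X)@R.T+t; s=Y[:,:2]/Y[:,2:]; s=s*(1+c['k1']*(s**2).sum(1,keepdims=True))
    return s*[c['fx'],c['fy']]+[c['cx'],c['cy']]
def ray(C,uv):
    c,R,t=C; d=(np.array(uv,float)-[c['cx'],c['cy']])/[c['fx'],c['fy']]; s=d.copy()
    for _ in range(20): s=d/(1+c['k1']*(s@s))
    return -R.T@t, R.T@np.r_[s,1]
def onz(C,uv,z):
    o,d=ray(C,uv); return o+d*(z-o[2])/d[2]
def tri(obs):
    A=0;b=0
    for C,uv in obs:
        o,d=ray(C,uv); d/=np.linalg.norm(d); P=np.eye(3)-np.outer(d,d); A=A+P;b=b+P@o
    X=np.linalg.solve(A,b)
    return X,[np.round(proj(C,X)[0]-uv,1) for C,uv in obs]
E
python3 - <<'E'
from h import *
crop('pics/scene0.png',260,150,150,100,5,'pics/c1.png')
crop('pics/side0.png',240,170,110,100,6,'pics/c2.png')
crop('pics/scene0.png',140,210,100,90,6,'pics/c3.png')
crop('pics/side0.png',340,250,90,80,7,'pics/c4.png')
crop('pics/wrist0.png',190,0,120,260,2,'pics/c5.png')
E
```

```text
(no output)
```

View pics/c1.png

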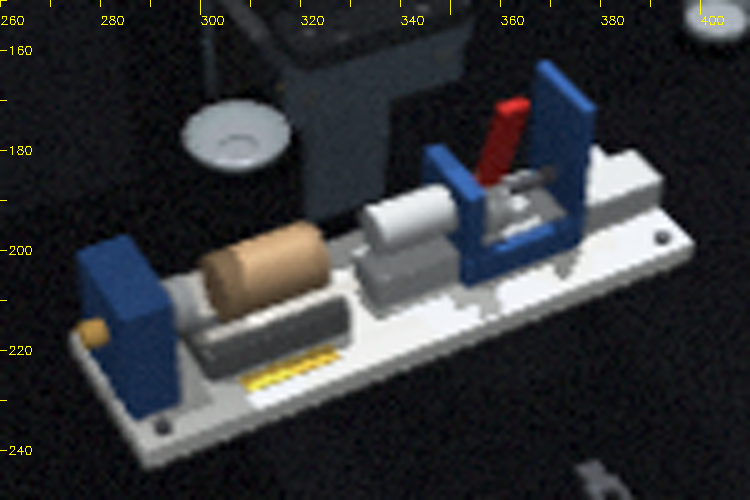

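View pics/c2.png

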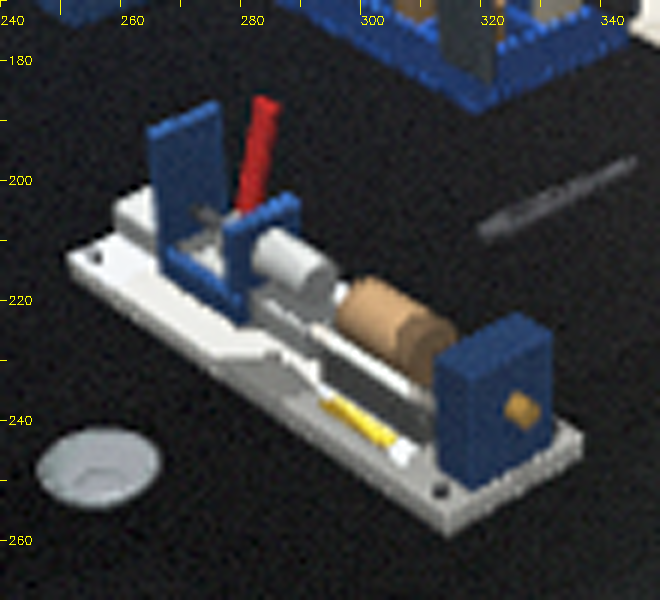

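View pics/c3.png

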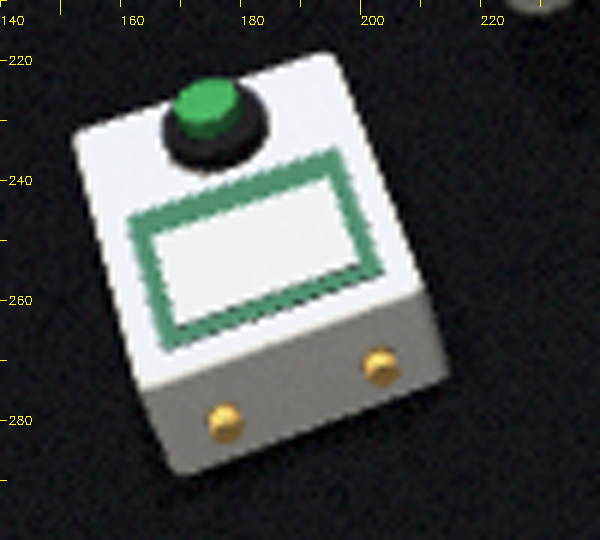

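View pics/c4.png

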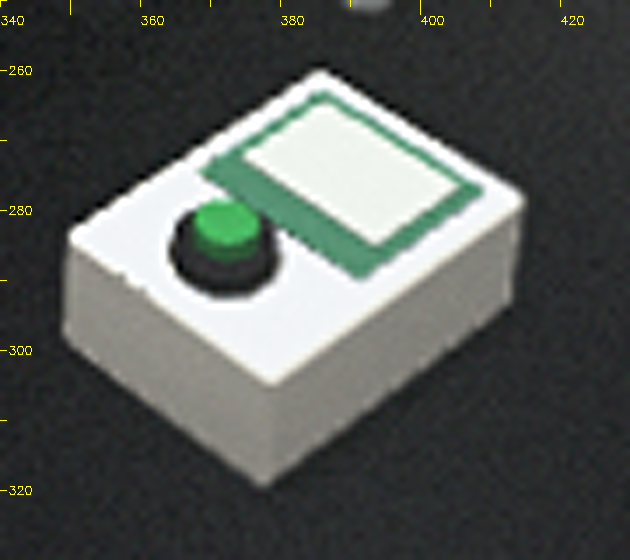

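View pics/c5.png

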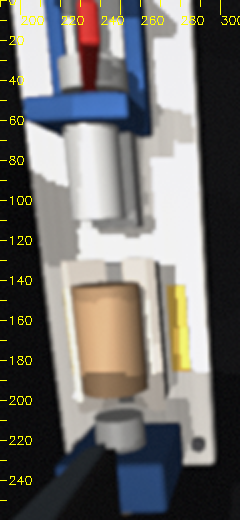

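```bash
cat > fit.py <<'E'
from h import *
from scipy.optimize import least_squares
S=cam('scene');D=cam('side');W=cam('wrist',(np.array([.62465,0,.23534]),np.array([-4.6e-4,.70711,.7071,-4e-4])))
for n,C in (('scene',S),('side',D),('wrist',W)): print(n,-C[1].T@C[2])
# name: params -> pts(mm)
B=[(S,(289,240.5),(50,-140,15)),(S,(398.7,198.3),(50,200,15)),(S,(274.4,217.4),(-50,-140,15)),
(D,(251.3,212),(-50,200,15)),(D,(337.2,242),(50,-140,15)),(D,(315,257.5-3),(-50,-140,15)),
(S,(292.5,184.5+50.5),(40,-130,15)),
(W,(296,232),(50,-140,15)),
(S,(275.8,200.5),(-25,-138,90)),(D,(326,222),(25,-108,90)),(D,(313,230),(-25,-138,90))]
ST=[(S,(368,163),(-25,115,115)),(S,(378.5,171.3),(25,115,115)),(D,(265,192),(-25,115,115)),(D,(276.2,187.7),(25,115,115)),
(D,(277.5,207.8),(-25,45,82)),(D,(290,203.3),(25,45,82)),(S,(346,180),(-25,45,82)),(S,(356,188),(25,45,82)),
(S,(334.6,195.6),(0,0,58)),(D,(293.7,218),(0,0,58)),(W,(237,109),(0,0,72))]
LV=[(S,(363,170)),(D,(284.2,186.5))]
PL=[(W,(243.5,141.5),30),(W,(247,187),-30)]
def unpack(p):
    x,y,th,sf,lv,pc=p
    c,s=np.cos(th),np.sin(th)
    return lambda P:np.array([x+c*P[0]-s*P[1],y+s*P[0]+c*P[1],P[2]])/1000
def res(p,full=False):
    T=unpack(p);r=[]
    for C,uv,P in B: r.append(proj(C,T(P))[0]-uv)
    for C,uv,P in ST: r.append(proj(C,T((P[0],P[1]+p[3],P[2])))[0]-uv)
    a=np.radians(75)-p[4]
    for C,uv in LV: r.append(proj(C,T((85*np.cos(a),p[3]+70,54.5+85*np.sin(a))))[0]-uv)
    for C,uv,o in PL: r.append((proj(C,T((0,p[5]+o,77)))[0]-uv))
    r=np.array(r); return r if full else r.ravel()
if __name__=='__main__':
    f=least_squares(res,[500,50,0,40,.1,-50],x_scale=[10,10,.1,10,.1,10],loss='soft_l1')
    print(np.round(f.x,3));print(np.round(res(f.x,True),1).tolist())
    x,y,th,sf,lv,pc=f.x;T=unpack(f.x)
    print('stop q',45-sf,'push face',T((0,sf+123,80)),'pivot',T((0,sf+70,54.5)))
    print('btn',tri([(S,(174.5,226.5)),(D,(372.5,281.5))]),onz(S,(174.5,226.5),.082),onz(D,(372.5,281.5),.082))
    for n,u in (('beaker',(404,157)),('dish',(307,180)),('pot',(322,297)),('spare',(229,209)),('ref',(255,299)),('tweez',(391,261))): print(n,onz(S,u,0))
    print('console corners',[onz(S,u,.06).round(3).tolist() for u in ((152.5,232),(194,218.5),(209.5,259),(163.5,274.5))])
E
python3 fit.py
```

```text
scene [ 1.2778495  -0.30200468  0.79190681]
side [-0.17705112 -0.89361045  0.85911591]
wrist [0.62460977 0.08284396 0.38531444]
[ 5.39464e+02  6.81210e+01  2.70000e-02  2.04720e+01 -1.00000e-02
 -4.15560e+01]
[[0.4, 0.5], [0.6, 0.6], [-0.1, -0.5], [-0.4, 0.2], [-0.1, -0.0], [-1.0, 0.9], [-1.1, 2.1], [2.6, -0.3], [0.4, 1.0], [-1.5, -0.3], [6.1, 2.1], [-0.2, -0.1], [-0.6, 1.5], [-0.1, 0.2], [0.4, -0.5], [0.7, 0.6], [-0.2, -0.4], [-0.7, -0.0], [-1.2, 2.4], [0.6, 1.5], [-0.9, -1.1], [0.7, -0.7], [0.2, 0.5], [-0.8, 0.2], [-3.9, -1.0], [-1.6, 9.4]]
stop q 24.528117387115834 push face [0.53564572 0.21154167 0.08      ] pivot [0.53705639 0.15856045 0.0545    ]
btn (array([ 0.48354717, -0.32364413,  0.08175144]), [array([-0.5,  0.5]), array([-0.5, -0.3])]) [ 0.48268971 -0.322296    0.082     ] [ 0.48339403 -0.32558238  0.082     ]
beaker [0.40618973 0.40974523 0.        ]
dish [0.37149175 0.07911705 0.        ]
pot [ 0.77328416 -0.06641756  0.        ]
spare [ 3.90077125e-01 -1.71711272e-01  1.11022302e-16]
ref [ 0.71012386 -0.20539257  0.        ]
tweez [0.75443646 0.13208387 0.        ]
console corners [[0.453, -0.376, 0.06], [0.451, -0.272, 0.06], [0.602, -0.271, 0.06], [0.6, -0.375, 0.06]]
```

The fit agrees with the text: stop joint about 24.5 mm, lever about 0, rig yaw 0.027 rad. The button triangulates to z = 81.8 mm against the stated 82. The few large residuals come from badly chosen corners, not the pose. Next I'll close the fingers and go above and behind the push plate.

Emit:
carry_out(
  motion=[
    [0, [30, -10, 0], [0, 0, 0]],
    [0, [65, -25, 0], [0, 0, -0.5]],
    [0, [100, -40, 0], [0, 0, -1]],
    [0, [135, -55, 0], [0, 0, -1.5]],
    [0, [170, -70, 0], [0, 0, -1.5]],
    [0, [205, -80, 0], [0, 0, -1.5]],
    [0, [235, -88, 0], [0, 0, -1.5]],
    [0, [252, -90, 0], [0, 0, -1.5]],
    [0, [252, -90, 0], [0, 0, -1.5]],
    [0, [252, -90, 0], [0, 0, -1.5]],
    [0, [252, -90, 0], [0, 0, -1.5]],
    [0, [252, -90, 0], [0, 0, -1.5]],
  ],
  grip_force=20,
)

```text
time: 1.35
ee_pos: [0.5354, 0.251, 0.2359]
eef_rot: [0.0, 0.698, 0.716, -0.0]
ft_force: [0.2, 0.8, -0.2]
gripper_width: 0.006
```

```bash
python3 - <<'E'
from h import *
s=env.get_state();print(s['time'],s['ee_pos'],s['eef_rot'],s['ft_force'],s['gripper_width'])
im=env.grab_frame('wrist')[:,:,::-1];cv2.imwrite('pics/w1.png',im)
im=env.grab_frame('side')[:,:,::-1];cv2.imwrite('pics/d1.png',im)
crop('pics/d1.png',200,120,150,140,5,'pics/d1c.png')
E
```

```text
1.35 [0.53536374 0.25099442 0.23586643] [ 2.69225819e-05  6.98252208e-01  7.15851831e-01 -9.31386649e-05] [ 0.15808335  0.812824   -0.20533552] 0.005890420398157652
```

View pics/w1.png

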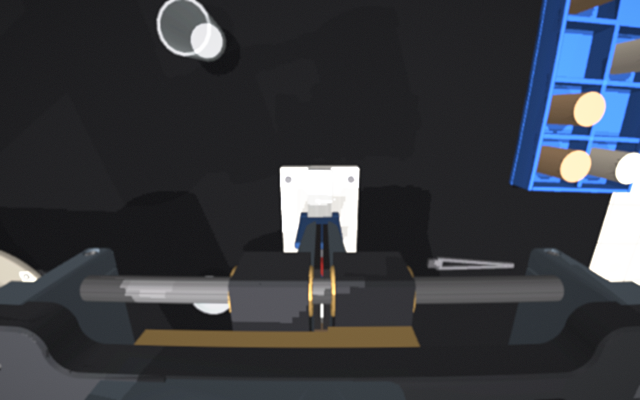

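View pics/d1c.png

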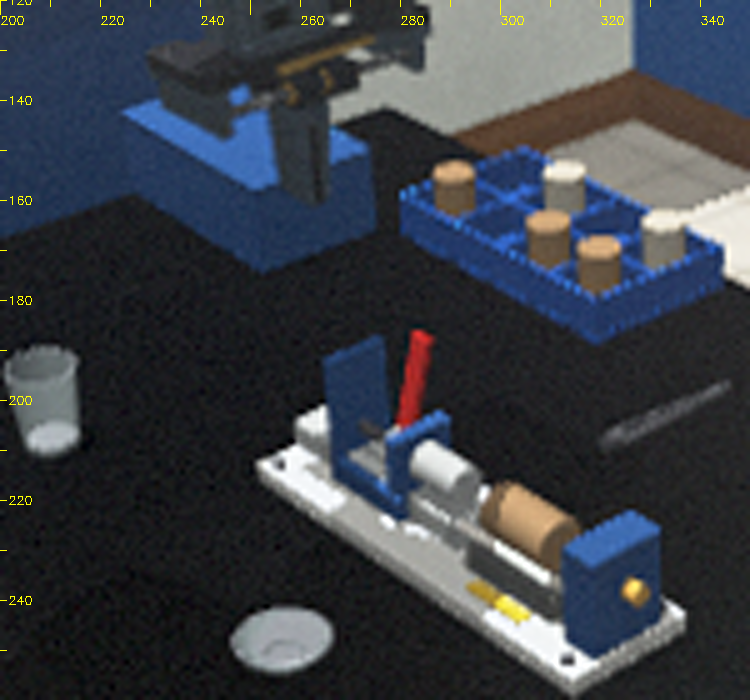

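The wrist view shows the rig's base end centred at about (320,167) and square to the tool, so x and yaw are right. The side view shows the stop and lever undisturbed, with the lever tip at (284,187). I'll lower the tool behind the plate.

Emit:
carry_out(
  motion=[
    [0, [0, 0, 30], [0, 0, 0]],
    [0, [0, 0, 60], [0, 0, 0]],
    [0, [0, 0, 90], [0, 0, 0]],
    [0, [0, 0, 115], [0, 0, 0]],
    [0, [0, 0, 130], [0, 0, 0]],
    [0, [0, 0, 134], [0, 0, 0]],
    [0, [0, 0, 134], [0, 0, 0]],
    [0, [0, 0, 134], [0, 0, 0]],
  ],
)

```text
time: 2.25
ee_pos: [0.5356, 0.2521, 0.1028]
eef_rot: [0.0, 0.698, 0.716, 0.001]
ft_force: [-0.3, -0.2, 0.4]
gripper_width: 0.002
```

```bash
python3 - <<'E'
from h import *
s=env.get_state();print(s['time'],s['ee_pos'],s['ft_force'])
im=env.grab_frame('side')[:,:,::-1];cv2.imwrite('pics/d2.png',im)
im=env.grab_frame('scene')[:,:,::-1];cv2.imwrite('pics/s2.png',im)
crop('pics/d2.png',220,140,130,120,5,'pics/d2c.png')
crop('pics/s2.png',270,110,150,120,5,'pics/s2c.png')
E
```

```text
2.25 [0.5355694  0.25206229 0.1028195 ] [-0.27463388 -0.2040792   0.44899287]
```

View pics/d2c.png

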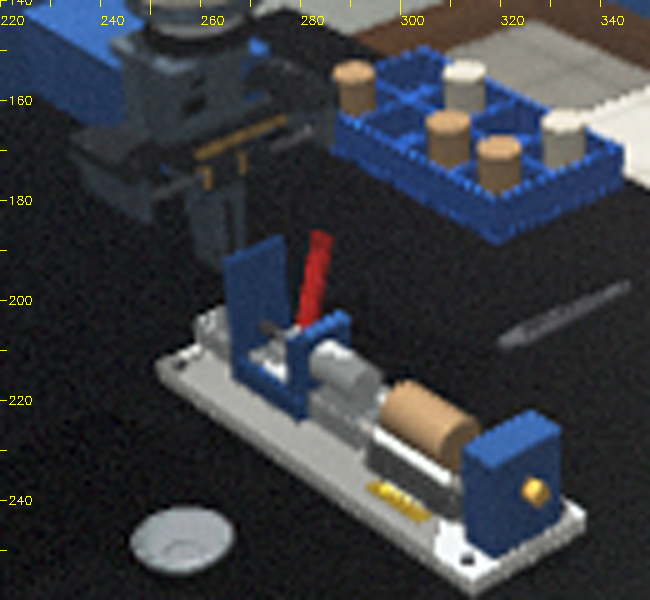

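View pics/s2c.png

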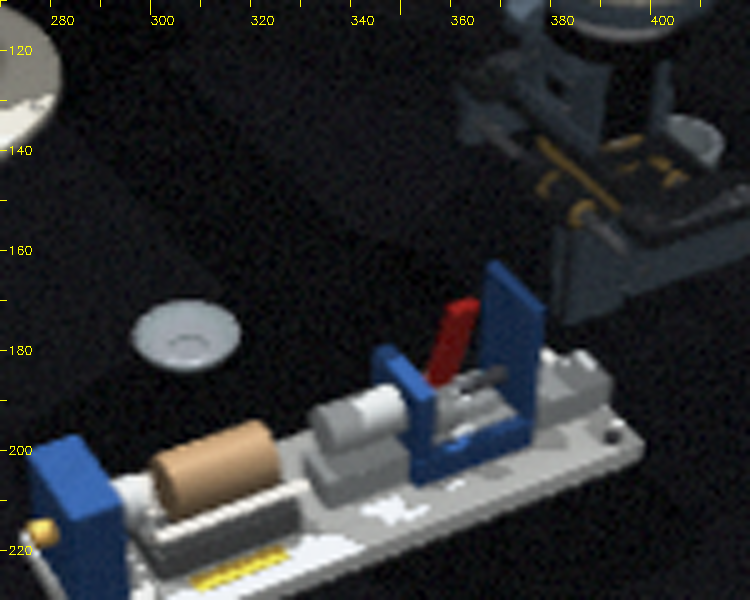

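The finger stands clear behind the plate and in line with it. I'll approach and push most of the way, staying short of the expected snug position.

Emit:
carry_out(
  motion=[
    [0, [-10, 0, 0], [0, 0, 0]],
    [0, [-18, 0, 0], [0, 0, 0]],
    [0, [-21, 0, 0], [0, 0, 0]],
    [0, [-24, 0, 0], [0, 0, 0]],
    [0, [-27, 0, 0], [0, 0, 0]],
    [0, [-30, 0, 0], [0, 0, 0]],
    [0, [-33, 0, 0], [0, 0, 0]],
    [0, [-36, 0, 0], [0, 0, 0]],
    [0, [-39, 0, 0], [0, 0, 0]],
    [0, [-42, 0, 0], [0, 0, 0]],
    [0, [-45, 0, 0], [0, 0, 0]],
    [0, [-48, 0, 0], [0, 0, 0]],
    [0, [-51, 0, 0], [0, 0, 0]],
    [0, [-54, 0, 0], [0, 0, 0]],
    [0, [-57, 0, 0], [0, 0, 0]],
    [0, [-60, 0, 0], [0, 0, 0]],
    [0, [-60, 0, 0], [0, 0, 0]],
    [0, [-60, 0, 0], [0, 0, 0]],
  ],
)

```text
time: 4.15
ee_pos: [0.5363, 0.1918, 0.1018]
eef_rot: [-0.0, 0.698, 0.716, -0.0]
ft_force: [0.5, 0.8, -0.3]
gripper_width: 0.005
```

```bash
python3 - <<'E'
from h import *
s=env.get_state();print(s['time'],s['ee_pos'],s['ft_force'])
im=env.grab_frame('side')[:,:,::-1];cv2.imwrite('pics/d3.png',im)
im=env.grab_frame('scene')[:,:,::-1];cv2.imwrite('pics/s3.png',im)
crop('pics/d3.png',240,150,110,110,5,'pics/d3c.png')
crop('pics/s3.png',260,140,150,110,5,'pics/s3c.png')
E
```

```text
4.15 [0.53632654 0.19182759 0.10182149] [ 0.49556167  0.82432044 -0.34796085]
```

View pics/d3c.png

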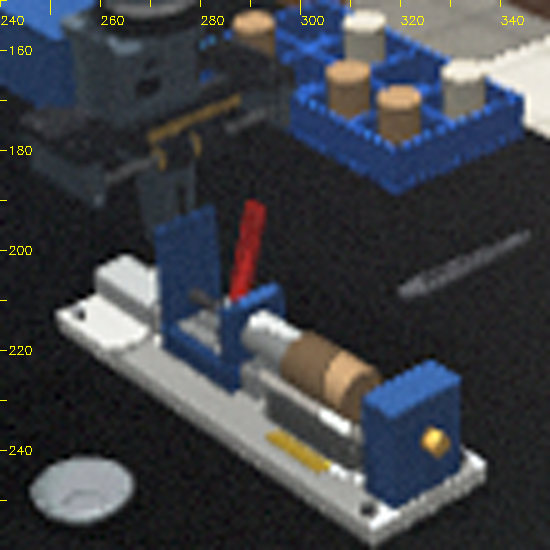

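View pics/s3c.png

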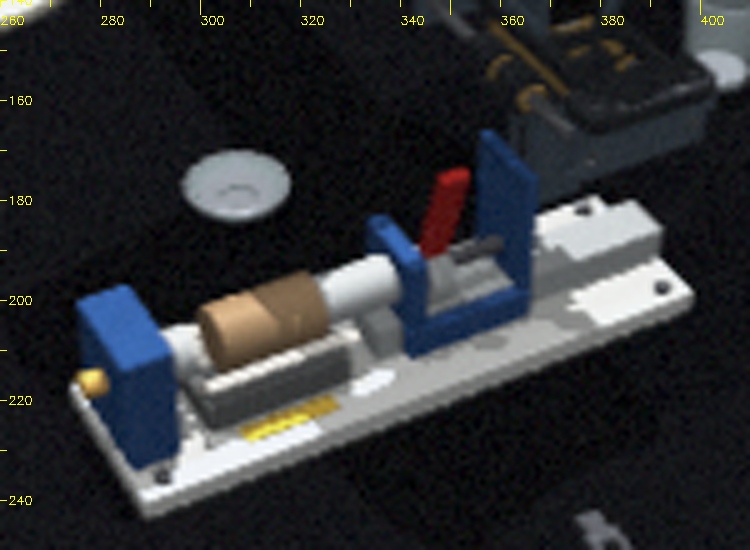

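The stop has moved about 38 mm (plate corner from (368,163) to (356,166)) and the nose has just met the core. I'll go on slowly.

Emit:
carry_out(
  motion=[
    [0, [-1, 0, 0], [0, 0, 0]],
    [0, [-2, 0, 0], [0, 0, 0]],
    [0, [-3, 0, 0], [0, 0, 0]],
    [0, [-4, 0, 0], [0, 0, 0]],
    [0, [-5, 0, 0], [0, 0, 0]],
    [0, [-6, 0, 0], [0, 0, 0]],
    [0, [-7, 0, 0], [0, 0, 0]],
    [0, [-8, 0, 0], [0, 0, 0]],
    [0, [-8, 0, 0], [0, 0, 0]],
  ],
)

```text
time: 5.15
ee_pos: [0.5368, 0.1838, 0.1019]
eef_rot: [0.0, 0.698, 0.716, -0.0]
ft_force: [-0.7, 0.6, 1.1]
gripper_width: 0.005
```

Emit:
carry_out(
  motion=[
    [0, [-0.5, 0, 0], [0, 0, 0]],
    [0, [-1, 0, 0], [0, 0, 0]],
    [0, [-1.5, 0, 0], [0, 0, 0]],
    [0, [-2, 0, 0], [0, 0, 0]],
  ],
)

```text
time: 5.55
ee_pos: [0.5369, 0.182, 0.1019]
eef_rot: [0.0, 0.698, 0.716, 0.0]
ft_force: [-0.9, 3.1, -0.8]
gripper_width: 0.002
```

```bash
python3 - <<'E'
from h import *
s=env.get_state();print(s['time'],s['ee_pos'],s['ft_force'])
im=env.grab_frame('scene')[:,:,::-1];cv2.imwrite('pics/s4.png',im)
crop('pics/s4.png',260,140,150,110,5,'pics/s4c.png')
E
```

```text
5.55 [0.53689743 0.18199988 0.10194578] [-0.94659384  3.11123032 -0.82354604]
```

View pics/s4c.png

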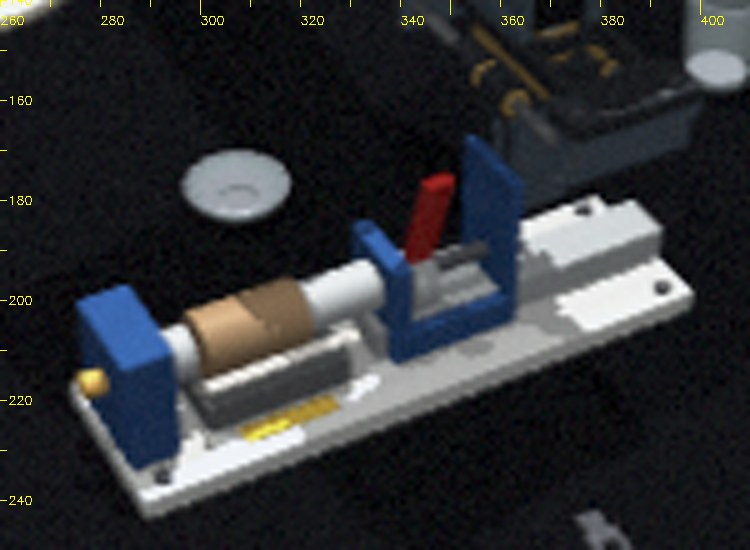

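The core has followed the nose and now sits near the fixed face at (297,206). I'll take half-millimetre steps and watch the force.

Emit:
carry_out(
  motion=[
    [0, [-0.5, 0, 0], [0, 0, 0]],
    [0, [-1, 0, 0], [0, 0, 0]],
    [0, [-1, 0, 0], [0, 0, 0]],
  ],
)

```text
time: 5.9
ee_pos: [0.5369, 0.1809, 0.102]
eef_rot: [0.0, 0.698, 0.716, 0.0]
ft_force: [0.0, 2.1, -0.8]
gripper_width: 0.008
```

Emit:
carry_out(
  motion=[
    [0, [-0.5, 0, 0], [0, 0, 0]],
    [0, [-1, 0, 0], [0, 0, 0]],
    [0, [-1, 0, 0], [0, 0, 0]],
  ],
)

```text
time: 6.2
ee_pos: [0.5369, 0.18, 0.1019]
eef_rot: [0.0, 0.698, 0.716, -0.0]
ft_force: [-0.9, 1.6, -0.0]
gripper_width: 0.008
```

```bash
python3 - <<'E'
from h import *
s=env.get_state();print(s['time'],s['ee_pos'],s['ft_force'])
im=env.grab_frame('scene')[:,:,::-1];cv2.imwrite('pics/s5.png',im)
im=env.grab_frame('side')[:,:,::-1];cv2.imwrite('pics/d5.png',im)
crop('pics/s5.png',270,150,110,90,7,'pics/s5c.png')
crop('pics/d5.png',260,190,90,70,8,'pics/d5c.png')
E
```

```text
6.2 [0.53689995 0.17996116 0.1019272 ] [-0.94945764  1.57074601 -0.02045253]
```

View pics/s5c.png

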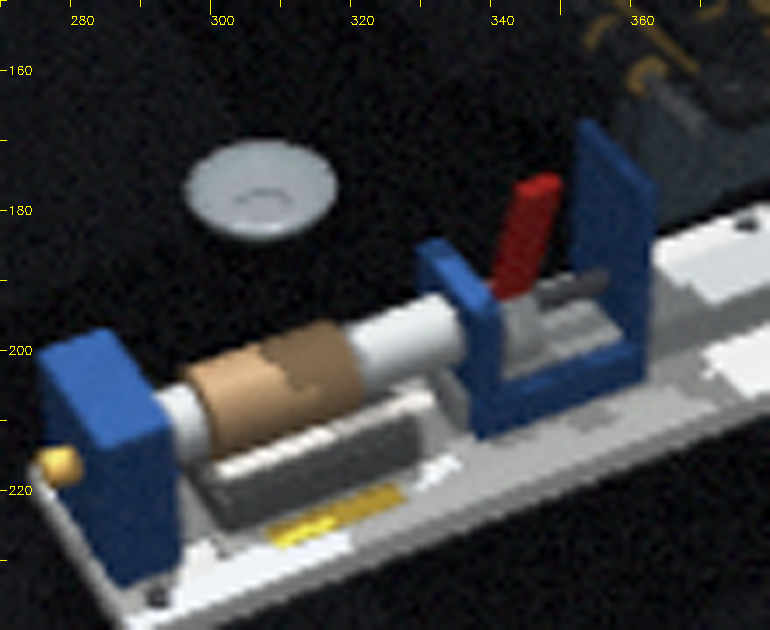

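View pics/d5c.png

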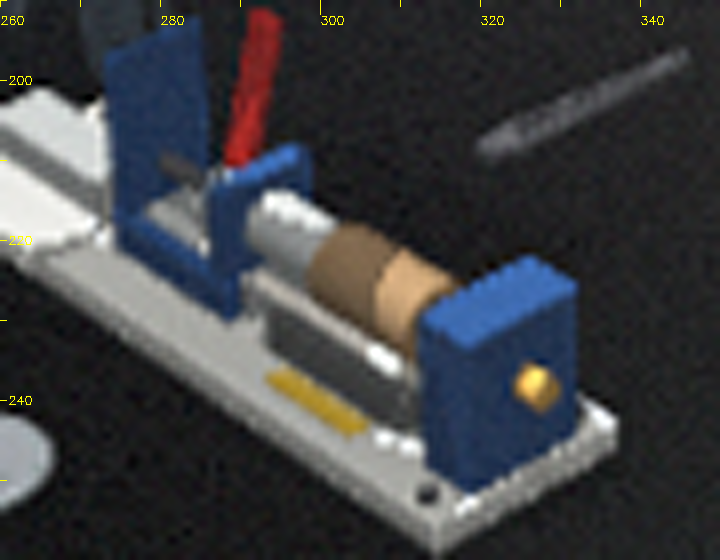

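Emit:
carry_out(
  motion=[
    [0, [-0.5, 0, 0], [0, 0, 0]],
    [0, [-0.5, 0, 0], [0, 0, 0]],
  ],
)

```text
time: 6.5
ee_pos: [0.5369, 0.1795, 0.1019]
eef_rot: [0.0, 0.698, 0.716, 0.0]
ft_force: [-0.3, 2.5, 0.1]
gripper_width: 0.007
```

Emit:
carry_out(
  motion=[
    [0, [-0.5, 0, 0], [0, 0, 0]],
    [0, [-0.5, 0, 0], [0, 0, 0]],
  ],
)

```text
time: 6.7
ee_pos: [0.5369, 0.179, 0.1019]
eef_rot: [0.0, 0.698, 0.716, 0.0]
ft_force: [-0.8, 2.7, 0.1]
gripper_width: 0.008
```

```bash
python3 - <<'E'
from h import *
import fit
p=[539.464,68.121,.027,0,0,0];T=fit.unpack(p)
for j in (60,70,72,75): 
  sf=45-j;print(j,[proj(fit.S,T((x,sf+115,115)))[0].round(1).tolist() for x in(-25,25)], 'push y',T((0,sf+123,80))[1])
s=env.get_state();print(s['time'],s['ee_pos'],s['ft_force'])
E
```

```text
scene [ 1.2778495  -0.30200468  0.79190681]
side [-0.17705112 -0.89361045  0.85911591]
wrist [0.62465088 0.08284916 0.38531474]
60 [[356.7, 166.7], [366.6, 176.8]] push y 0.1760816363914264
70 [[353.5, 167.7], [363.3, 177.9]] push y 0.16608528116999802
72 [[352.9, 167.9], [362.7, 178.1]] push y 0.16408601012571233
75 [[351.9, 168.3], [361.7, 178.5]] push y 0.16108710355928382
6.7 [0.53694119 0.1789899  0.10191503] [-0.79104774  2.66017935  0.12376577]
```

Emit:
carry_out(
  motion=[
    [0, [-0.5, 0, 0], [0, 0, 0]],
    [0, [-0.5, 0, 0], [0, 0, 0]],
  ],
)

```text
time: 6.9
ee_pos: [0.537, 0.1785, 0.1019]
eef_rot: [0.0, 0.698, 0.716, 0.0]
ft_force: [0.4, 2.1, -0.9]
gripper_width: 0.004
```

Emit:
carry_out(
  motion=[
    [0, [-0.5, 0, 0], [0, 0, 0]],
    [0, [-0.5, 0, 0], [0, 0, 0]],
  ],
)

```text
time: 7.1
ee_pos: [0.537, 0.1779, 0.1019]
eef_rot: [0.0, 0.698, 0.716, 0.0]
ft_force: [-0.7, 2.4, 0.2]
gripper_width: 0.003
```

Emit:
carry_out(
  motion=[
    [0, [-0.5, 0, 0], [0, 0, 0]],
    [0, [-0.5, 0, 0], [0, 0, 0]],
  ],
)

```text
time: 7.3
ee_pos: [0.537, 0.1775, 0.1019]
eef_rot: [0.0, 0.698, 0.716, -0.0]
ft_force: [-0.1, 2.6, -0.1]
gripper_width: 0.005
```

Emit:
carry_out(
  motion=[
    [0, [-0.5, 0, 0], [0, 0, 0]],
    [0, [-0.5, 0, 0], [0, 0, 0]],
  ],
)

```text
time: 7.5
ee_pos: [0.537, 0.1774, 0.102]
eef_rot: [-0.0, 0.698, 0.716, 0.0]
ft_force: [-1.0, 6.3, -0.1]
gripper_width: 0.006
```

Emit:
carry_out(
  motion=[
    [0, [-0.3, 0, 0], [0, 0, 0]],
    [0, [-0.3, 0, 0], [0, 0, 0]],
  ],
)

```text
time: 7.7
ee_pos: [0.537, 0.1773, 0.1019]
eef_rot: [-0.0, 0.698, 0.716, 0.0]
ft_force: [-1.2, 9.1, -0.3]
gripper_width: 0.005
```

Emit:
carry_out(
  motion=[
    [0, [-0.3, 0, 0], [0, 0, 0]],
    [0, [-0.3, 0, 0], [0, 0, 0]],
  ],
)

```text
time: 7.9
ee_pos: [0.537, 0.1773, 0.102]
eef_rot: [-0.0, 0.698, 0.716, 0.001]
ft_force: [-0.9, 12.1, -0.3]
gripper_width: 0.009
```

The force rose cleanly to 12 N with the plate position matching the snug prediction (finger face y 0.1613 against 0.1611), so the core is held. I'll back off and go above the lever on the robot's side.

Emit:
carry_out(
  motion=[
    [0, [1, 0, 0], [0, 0, 0]],
    [0, [3, 0, 0], [0, 0, 0]],
    [0, [10, 0, 0], [0, 0, 0]],
    [0, [14, 0, -10], [0, 0, 0]],
    [0, [14, 0, -40], [0, 0, 0]],
    [0, [14, 0, -70], [0, 0, 0]],
    [0, [14, 0, -80], [0, 0, 0]],
    [0, [-10, -8, -80], [0, 0, 0]],
    [0, [-35, -15, -80], [0, 0, 0]],
    [0, [-57, -15, -80], [0, 0, 0]],
    [0, [-57, -15, -80], [0, 0, 0]],
    [0, [-57, -15, -80], [0, 0, 0]],
  ],
)

```text
time: 9.1
ee_pos: [0.5235, 0.119, 0.1821]
eef_rot: [-0.0, 0.698, 0.716, 0.0]
ft_force: [-0.1, 0.1, 1.0]
gripper_width: 0.008
```

```bash
python3 - <<'E'
from h import *
s=env.get_state();print(s['time'],s['ee_pos'],s['ft_force'])
im=env.grab_frame('scene')[:,:,::-1];cv2.imwrite('pics/s6.png',im)
im=env.grab_frame('side')[:,:,::-1];cv2.imwrite('pics/d6.png',im)
crop('pics/s6.png',270,120,110,120,6,'pics/s6c.png')
crop('pics/d6.png',250,150,100,110,6,'pics/d6c.png')
E
```

```text
9.1 [0.52353429 0.11904125 0.18212048] [-0.06032981  0.05841373  1.01333798]
```

View pics/s6c.png

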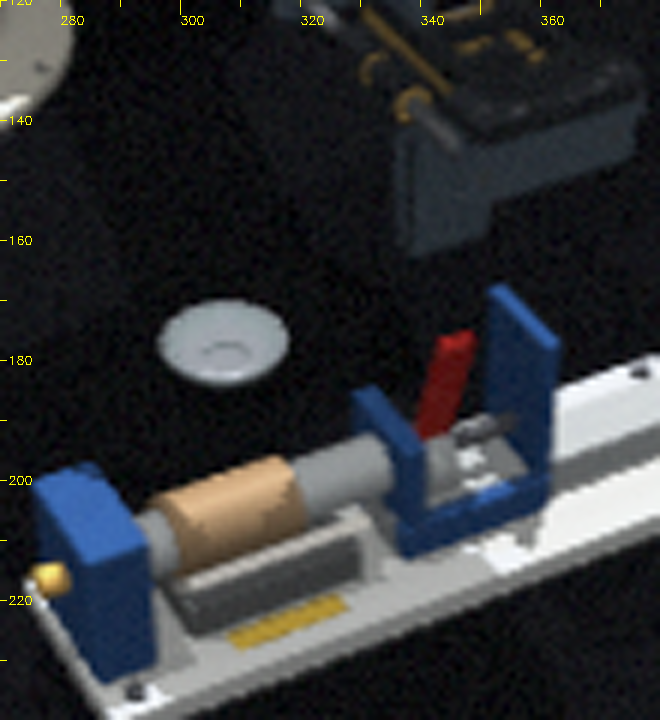

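View pics/d6c.png

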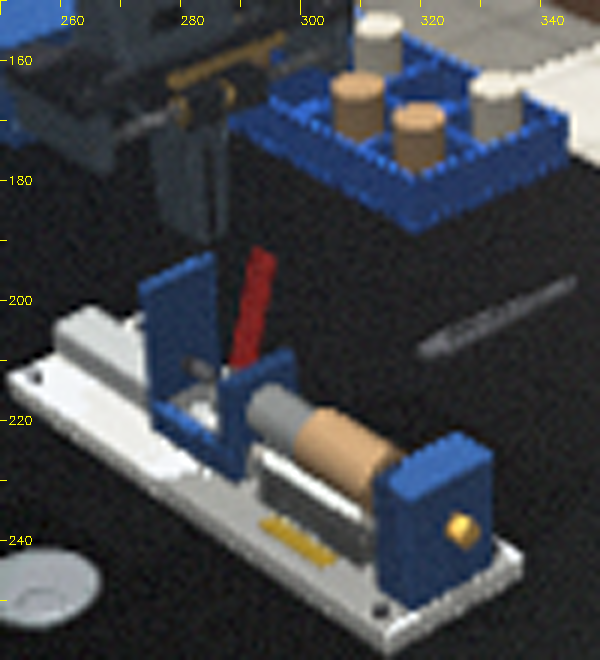

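The stop is still in place after release, with the plate corner at (352.5,168) against (351.9,168.3) predicted for snug. The fingers are on the robot's side of the lever and above it. I'll start the lever swing.

Emit:
carry_out(
  motion=[
    [0, [0, 0, 20], [0, 0, 0]],
    [0, [0, 0, 37], [0, 0, 0]],
    [0, [0, 8, 37], [0, 0, 0]],
    [0, [0, 15, 37], [0, 0, 0]],
    [0, [0, 18, 37.6], [0, 0, 0]],
    [0, [0, 21.3, 38.3], [0, 0, 0]],
    [0, [0, 24, 39.3], [0, 0, 0]],
    [0, [0, 27.1, 40.4], [0, 0, 0]],
    [0, [0, 30, 41.6], [0, 0, 0]],
    [0, [0, 32.6, 42.9], [0, 0, 0]],
    [0, [0, 35.4, 44.4], [0, 0, 0]],
    [0, [0, 38, 45.9], [0, 0, 0]],
    [0, [0, 40.6, 47.5], [0, 0, 0]],
    [0, [0, 43, 49.3], [0, 0, 0]],
    [0, [0, 45.5, 51.2], [0, 0, 0]],
    [0, [0, 47.8, 53.2], [0, 0, 0]],
    [0, [0, 47.8, 53.2], [0, 0, 0]],
  ],
)

```text
time: 10.9
ee_pos: [0.5715, 0.1203, 0.1284]
eef_rot: [-0.0, 0.698, 0.716, -0.0]
ft_force: [0.0, 0.2, 0.5]
gripper_width: 0.003
```

```bash
python3 - <<'E'
from h import *
s=env.get_state();print(s['time'],s['ee_pos'],s['ft_force'])
im=env.grab_frame('scene')[:,:,::-1];cv2.imwrite('pics/s7.png',im)
crop('pics/s7.png',270,120,110,120,6,'pics/s7c.png')
E
```

```text
10.9 [0.57145498 0.12027595 0.12840695] [0.01846155 0.17167763 0.48462909]
```

View pics/s7c.png

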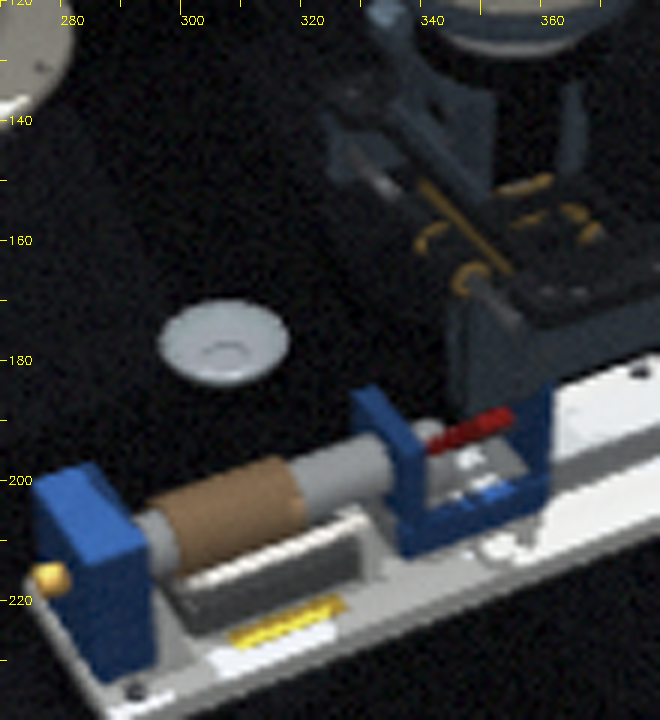

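The lever has swung part way, its tip now at about (355,189), and the stop hasn't moved. I'll continue down.

Emit:
carry_out(
  motion=[
    [0, [0, 2.2, 2], [0, 0, 0]],
    [0, [0, 4.3, 4.2], [0, 0, 0]],
    [0, [0, 6.4, 6.5], [0, 0, 0]],
    [0, [0, 8.3, 8.8], [0, 0, 0]],
    [0, [0, 10.2, 11.3], [0, 0, 0]],
    [0, [0, 11.9, 13.8], [0, 0, 0]],
    [0, [0, 13.5, 16.4], [0, 0, 0]],
    [0, [0, 15, 19.1], [0, 0, 0]],
    [0, [0, 16.4, 21.8], [0, 0, 0]],
    [0, [0, 17.7, 24.6], [0, 0, 0]],
    [0, [0, 18.8, 27.4], [0, 0, 0]],
    [0, [0, 19.9, 30.3], [0, 0, 0]],
    [0, [0, 20.7, 33.2], [0, 0, 0]],
    [0, [0, 21.5, 36.2], [0, 0, 0]],
    [0, [0, 22.1, 39.2], [0, 0, 0]],
    [0, [0, 22.7, 42.2], [0, 0, 0]],
    [0, [0, 23, 44.5], [0, 0, 0]],
    [0, [0, 23, 44.5], [0, 0, 0]],
  ],
)

```text
time: 12.75
ee_pos: [0.5937, 0.1209, 0.0836]
eef_rot: [-0.0, 0.698, 0.716, -0.001]
ft_force: [-1.3, -0.7, -0.2]
gripper_width: 0.009
```

```bash
python3 - <<'E'
from h import *
s=env.get_state();print(s['time'],s['ee_pos'],s['ft_force'])
im=env.grab_frame('scene')[:,:,::-1];cv2.imwrite('pics/s8.png',im)
crop('pics/s8.png',270,120,110,120,6,'pics/s8c.png')
E
```

```text
12.75 [0.59367787 0.12085919 0.08362298] [-1.27711292 -0.668875   -0.16521001]
```

View pics/s8c.png

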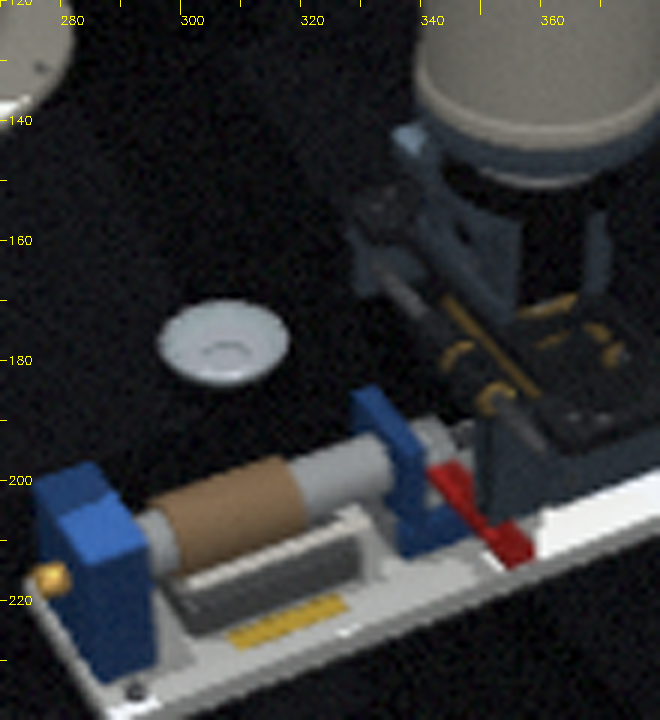

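The lever is nearly level, its end at about (355,212). I'll press on gently to the end stop.

Emit:
carry_out(
  motion=[
    [0, [0, 0, 0.7], [0, 0, 0]],
    [0, [0, 0, 1.5], [0, 0, 0]],
    [0, [0, 0, 1.5], [0, 0, 0]],
  ],
)

```text
time: 13.1
ee_pos: [0.594, 0.121, 0.0826]
eef_rot: [-0.0, 0.698, 0.716, -0.0]
ft_force: [-0.7, -0.0, 0.2]
gripper_width: 0.005
```

Emit:
carry_out(
  motion=[
    [0, [0, 0, 0.7], [0, 0, 0]],
    [0, [0, 0, 1.5], [0, 0, 0]],
    [0, [0, 0, 1.5], [0, 0, 0]],
  ],
)

```text
time: 13.4
ee_pos: [0.5942, 0.121, 0.0813]
eef_rot: [-0.0, 0.698, 0.716, 0.0]
ft_force: [-1.6, 1.0, 3.7]
gripper_width: 0.003
```

Emit:
carry_out(
  motion=[
    [0, [0, 0, 0.5], [0, 0, 0]],
    [0, [0, 0, 1], [0, 0, 0]],
    [0, [0, 0, 1], [0, 0, 0]],
  ],
)

```text
time: 13.7
ee_pos: [0.5943, 0.121, 0.0808]
eef_rot: [0.0, 0.698, 0.716, 0.0]
ft_force: [-3.6, 0.8, 13.4]
gripper_width: 0.001
```

Emit:
carry_out(
  motion=[
    [0, [0, 0, 0.5], [0, 0, 0]],
    [0, [0, 0, 1], [0, 0, 0]],
    [0, [0, 0, 1], [0, 0, 0]],
  ],
)

```text
time: 14.0
ee_pos: [0.5944, 0.121, 0.0804]
eef_rot: [0.0, 0.698, 0.716, 0.0]
ft_force: [-7.4, 0.6, 23.5]
gripper_width: -0.0
```

Emit:
carry_out(
  motion=[
    [0, [0, 0, 0.5], [0, 0, 0]],
    [0, [0, 0, 0.5], [0, 0, 0]],
  ],
)

```text
time: 14.2
ee_pos: [0.5944, 0.121, 0.0802]
eef_rot: [0.0, 0.698, 0.716, 0.0]
ft_force: [-8.9, 0.6, 29.6]
gripper_width: 0.002
```

The force is at the end stop now: 30 N with hardly any motion, and the tip at z 58.2 mm against 58.5 expected for a level lever. I'll lift off and check.

Emit:
carry_out(
  motion=[
    [0, [0, 0, -2], [0, 0, 0]],
    [0, [0, 0, -5], [0, 0, 0]],
    [0, [0, 0, -15], [0, 0, 0]],
    [0, [0, 0, -40], [0, 0, 0]],
    [0, [0, 0, -75], [0, 0, 0]],
    [0, [0, 0, -110], [0, 0, 0]],
    [0, [-30, -10, -125], [0, 0, 0]],
    [0, [-70, -25, -130], [0, 0, 0]],
    [0, [-110, -40, -130], [0, 0, 0]],
    [0, [-150, -55, -130], [0, 0, 0]],
    [0, [-190, -70, -130], [0, 0, 0]],
    [0, [-230, -85, -130], [0, 0, 0]],
    [0, [-230, -85, -130], [0, 0, 0]],
    [0, [-230, -85, -130], [0, 0, 0]],
  ],
)

```text
time: 15.6
ee_pos: [0.5151, -0.1121, 0.2092]
eef_rot: [0.0, 0.699, 0.716, 0.0]
ft_force: [0.4, -0.1, -0.6]
gripper_width: 0.004
```

```bash
python3 - <<'E'
from h import *
s=env.get_state();print(s['time'],s['ee_pos'],s['eef_rot'],s['ft_force'])
im=env.grab_frame('scene')[:,:,::-1];cv2.imwrite('pics/s9.png',im)
im=env.grab_frame('side')[:,:,::-1];cv2.imwrite('pics/d9.png',im)
im=env.grab_frame('wrist')[:,:,::-1];cv2.imwrite('pics/w9.png',im)
crop('pics/s9.png',270,150,110,100,7,'pics/s9c.png')
crop('pics/d9.png',250,170,100,90,7,'pics/d9c.png')
import fit
T=fit.unpack([539.464,68.121,.027,0,0,0])
for j in (72,75):
  sf=45-j
  for a in (0,.1,.2):
   print(j,a,'leverend',[proj(C,T((85*np.cos(a),sf+70,54.5+85*np.sin(a))))[0].round(1).tolist() for C in (fit.S,fit.D)],'plate',[proj(C,T((x,sf+115,115)))[0].round(1).tolist() for C in (fit.S,fit.D) for x in (-25,25)])
E
```

```text
15.6 [ 0.51514533 -0.11208952  0.20916353] [1.51242388e-04 6.98589013e-01 7.15523129e-01 1.40911296e-04] [ 0.40366266 -0.11580027 -0.59456438]
scene [ 1.2778495  -0.30200468  0.79190681]
side [-0.17705112 -0.89361045  0.85911591]
wrist [0.62465254 0.08284945 0.38531462]
72 0 leverend [[358.9, 214.5], [307.6, 205.8]] plate [[352.9, 167.9], [362.7, 178.1], [273.4, 197.4], [285.1, 192.1]]
72 0.1 leverend [[358.9, 212.0], [307.4, 203.8]] plate [[352.9, 167.9], [362.7, 178.1], [273.4, 197.4], [285.1, 192.1]]
72 0.2 leverend [[358.8, 209.3], [307.1, 201.9]] plate [[352.9, 167.9], [362.7, 178.1], [273.4, 197.4], [285.1, 192.1]]
75 0 leverend [[357.9, 214.9], [308.2, 206.1]] plate [[351.9, 168.3], [361.7, 178.5], [273.9, 197.7], [285.6, 192.5]]
75 0.1 leverend [[357.9, 212.4], [308.0, 204.1]] plate [[351.9, 168.3], [361.7, 178.5], [273.9, 197.7], [285.6, 192.5]]
75 0.2 leverend [[357.8, 209.7], [307.7, 202.2]] plate [[351.9, 168.3], [361.7, 178.5], [273.9, 197.7], [285.6, 192.5]]
```

View pics/s9c.png

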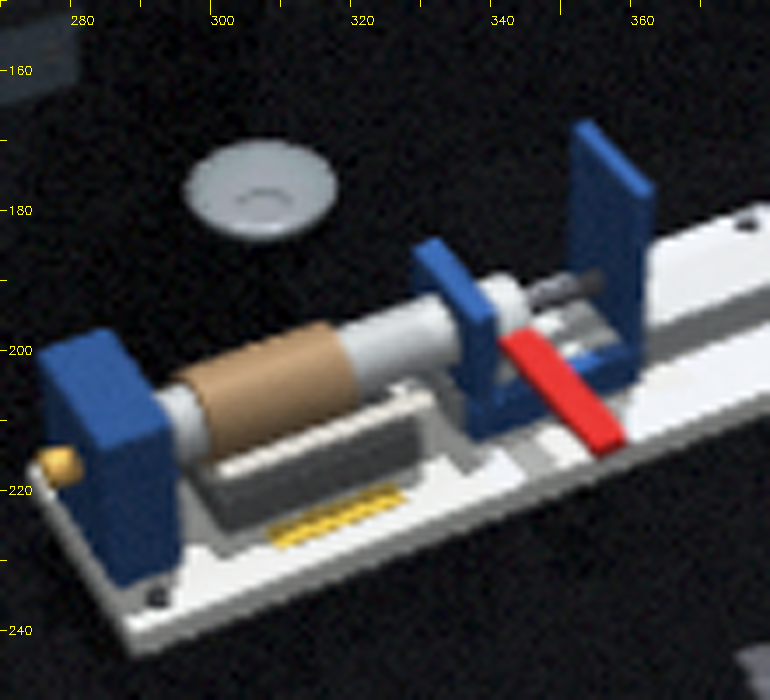

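View pics/d9c.png

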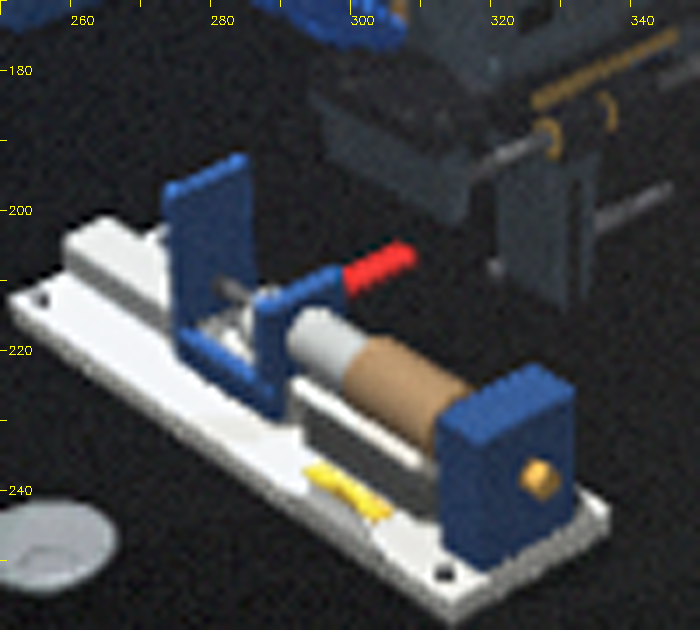

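View pics/w9.png

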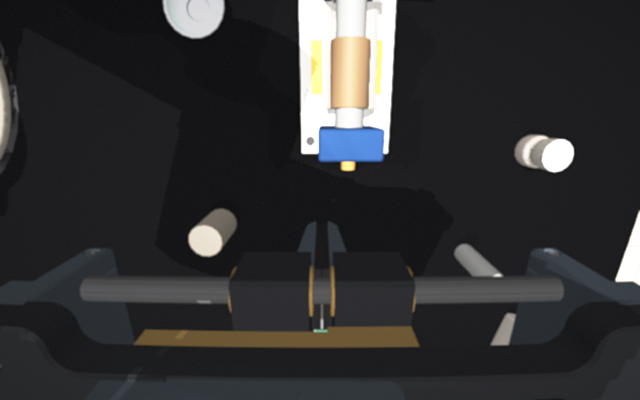

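The lever end is at (357.4,213.6) in the scene and (309,206.3) in the side view, against (357.9,214.9) and (308.2,206.1) predicted for a level lever. The core touches both faces with no gap. Now I'll go above the start button.

Emit:
carry_out(
  motion=[
    [0, [-30, -5, 0], [0, 0, 0]],
    [0, [-70, -12, 0], [0, 0, 0]],
    [0, [-110, -19, 0], [0, 0, 0]],
    [0, [-150, -26, 0], [0, 0, 0]],
    [0, [-185, -33, 0], [0, 0, 0]],
    [0, [-205, -36, 10], [0, 0, 0]],
    [0, [-211, -37, 35], [0, 0, 0]],
    [0, [-211, -37, 65], [0, 0, 0]],
    [0, [-211, -37, 85], [0, 0, 0]],
    [0, [-211, -37, 92], [0, 0, 0]],
    [0, [-211, -37, 92], [0, 0, 0]],
    [0, [-211, -37, 92], [0, 0, 0]],
  ],
)

```text
time: 16.95
ee_pos: [0.4846, -0.323, 0.1176]
eef_rot: [0.001, 0.697, 0.717, 0.0]
ft_force: [0.1, 0.3, 0.4]
gripper_width: 0.005
```

```bash
python3 - <<'E'
from h import *
s=env.get_state();print(s['time'],s['ee_pos'],s['eef_rot'],s['ft_force'])
im=env.grab_frame('scene')[:,:,::-1];cv2.imwrite('pics/s10.png',im)
im=env.grab_frame('side')[:,:,::-1];cv2.imwrite('pics/d10.png',im)
crop('pics/s10.png',130,170,100,110,5,'pics/s10c.png')
crop('pics/d10.png',330,220,100,100,6,'pics/d10c.png')
p=s['ee_pos']-[0,0,.022]
for C in (cam('scene'),cam('side')): print(proj(C,p))
E
```

```text
16.95 [ 0.48459113 -0.32304203  0.11761624] [5.50660821e-04 6.97497680e-01 7.16586827e-01 5.11610971e-05] [0.11358309 0.30057121 0.37461613]
[[172.93374877 223.1156515 ]]
[[372.38482187 276.91209949]]
```

View pics/s10c.png

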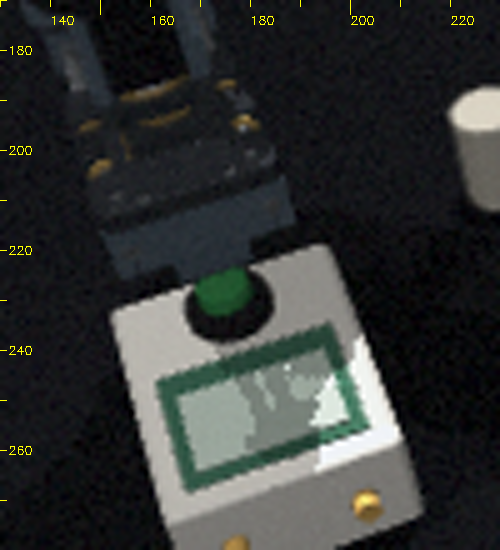

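View pics/d10c.png

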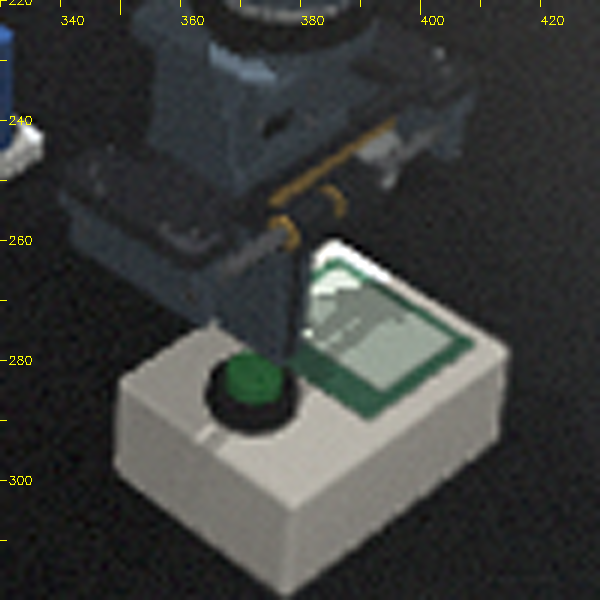

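The closed fingertips are centred over the button in both views, at (173,223) in the scene and (372,277) in the side. I'll press down in steps.

Emit:
carry_out(
  motion=[
    [0, [0, 0, 6], [0, 0, 0]],
    [0, [0, 0, 11], [0, 0, 0]],
    [0, [0, 0, 13], [0, 0, 0]],
    [0, [0, 0, 14.5], [0, 0, 0]],
    [0, [0, 0, 16], [0, 0, 0]],
    [0, [0, 0, 17.5], [0, 0, 0]],
    [0, [0, 0, 17.5], [0, 0, 0]],
  ],
)

```text
time: 17.75
ee_pos: [0.4837, -0.3231, 0.0991]
eef_rot: [-0.0, 0.698, 0.716, -0.0]
ft_force: [-1.2, 1.5, 3.6]
gripper_width: 0.004
```

Emit:
carry_out(
  motion=[
    [0, [0, 0, 1], [0, 0, 0]],
    [0, [0, 0, 2], [0, 0, 0]],
    [0, [0, 0, 2], [0, 0, 0]],
  ],
)

```text
time: 18.05
ee_pos: [0.4838, -0.3231, 0.098]
eef_rot: [0.0, 0.698, 0.716, -0.0]
ft_force: [-5.5, 3.9, 18.0]
gripper_width: 0.007
```

Emit:
carry_out(
  motion=[
    [0, [0, 0, 0.5], [0, 0, 0]],
    [0, [0, 0, 1], [0, 0, 0]],
    [0, [0, 0, 1], [0, 0, 0]],
  ],
)

```text
time: 18.35
ee_pos: [0.4838, -0.3232, 0.0978]
eef_rot: [0.0, 0.698, 0.716, -0.0]
ft_force: [-8.7, 6.4, 31.7]
gripper_width: 0.005
```

It bottomed out at tip z 75.8 mm, where full travel should be 76.0, after the spring's roughly 4 N. I'll release and move away.

Emit:
carry_out(
  motion=[
    [0, [0, 0, -2], [0, 0, 0]],
    [0, [0, 0, -6], [0, 0, 0]],
    [0, [0, 0, -15], [0, 0, 0]],
    [0, [0, 0, -40], [0, 0, 0]],
    [0, [0, 0, -75], [0, 0, 0]],
    [0, [0, 0, -110], [0, 0, 0]],
    [0, [-20, -10, -140], [0, 0, 0]],
    [0, [-60, -20, -150], [0, 0, 0]],
    [0, [-90, -20, -150], [0, 0, 0]],
    [0, [-90, -20, -150], [0, 0, 0]],
    [0, [-90, -20, -150], [0, 0, 0]],
  ],
)

```text
time: 19.45
ee_pos: [0.466, -0.414, 0.2463]
eef_rot: [-0.0, 0.698, 0.716, 0.0]
ft_force: [0.0, 0.5, -0.6]
gripper_width: 0.007
```

```bash
python3 - <<'E'
from h import *
s=env.get_state();print(s['time'],s['ee_pos'],s['ft_force'])
im=env.grab_frame('scene')[:,:,::-1];cv2.imwrite('pics/s11.png',im)
im=env.grab_frame('side')[:,:,::-1];cv2.imwrite('pics/d11.png',im)
crop('pics/s11.png',130,140,270,180,2,'pics/s11b.png')
crop('pics/s11.png',140,210,100,90,6,'pics/s11c.png')
crop('pics/s11.png',270,150,110,100,7,'pics/s11d.png')
E
```

```text
19.45 [ 0.46599081 -0.41397248  0.2462739 ] [ 0.03579004  0.48952322 -0.59511574]
```

View pics/s11.png

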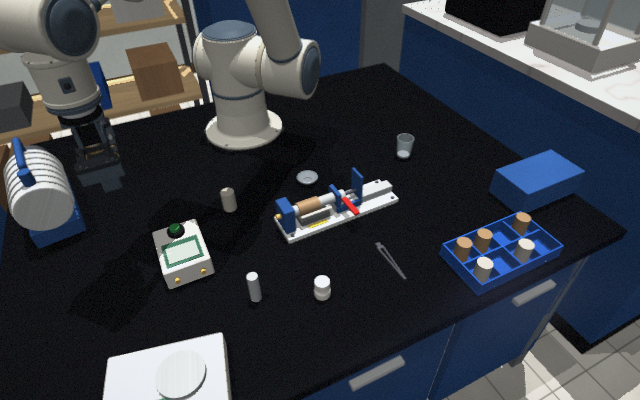

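View pics/s11c.png

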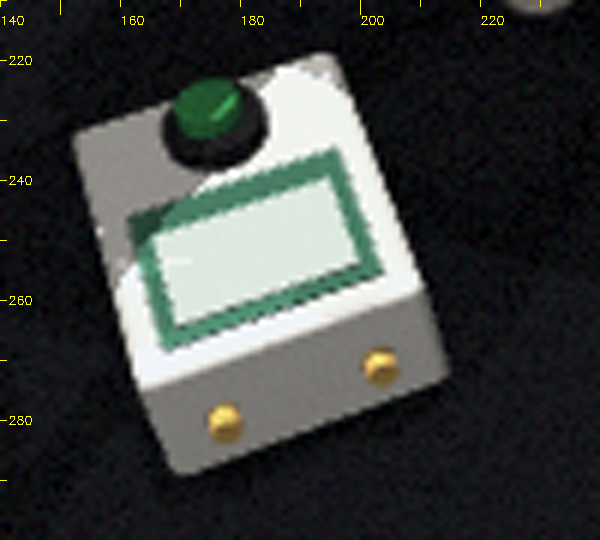

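View pics/s11d.png

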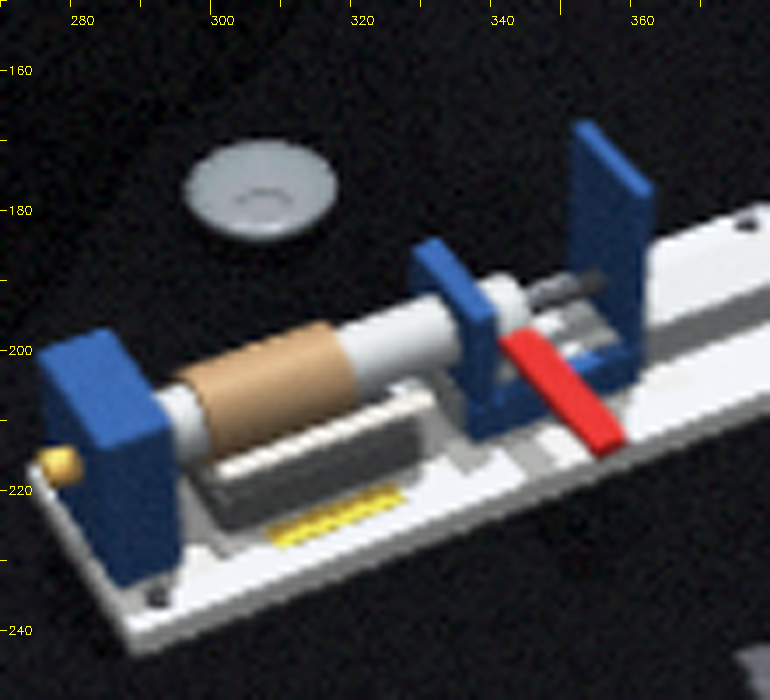

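The button is back up at (174,227). The lever is down at (357,213), the core is held between both faces, and every loose item is where it started. The arm is clear, so I'm handing the job in.

```bash
python3 -c "
from bench import env
print(env.hand_in())"
```

```text
the job is handed in; nothing more can be done
None
```

The core is held between the two transducer faces, the stop is clamped, and the start button was pressed and released, in that order. I handed the job in at about 19.5 s with the arm clear of everything.

- **Stop:** I pushed it until the measured force reached 12 N against about 2.5 N of sliding drag. The plate was then within 1 mm of its predicted snug position and stayed there after release.
- **Lever:** I swung it down until it met firm resistance at 30 N. After lifting off, its end was within about 1.5 px of the predicted level position in the scene view and 1 px in the side view.
- **Button:** It bottomed out with the fingertips at z 75.8 mm, against 76.0 expected for full travel, and sprang back. The final press reached about 32 N, well above the 4 N needed.
- **Final check:** In the last scene picture there is no gap at either core face, and every loose item is where it started.

- **Not confirmed:** The display showed nothing I could read as a started measurement, so the button travel is the only evidence for that.
- **Position fit:** Three hand-picked image corners disagreed with the fitted rig position by 3–9 px. I treated them as bad picks, and the contacts later matched the fit.

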